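# Hang the membrane carrier at the air nozzle and hold the air lever at its third notch

## Task

Hook the membrane carrier from the drip rack onto the horizontal rail at the blue ring, slide it along the rail without lifting it off until it is centred on the red ring in front of the air nozzle, and let go so that it hangs there still. Then press the spring-return air lever with the red crossbar down past its first two notches to the third (green dot), never past it to the red dot, and keep holding it there: the program finishes while the arm is still holding the lever at the third notch. Leave the beaker, the bottle and the spanner where they stand.

Things in the scene. Friction and masses are not known exactly. Their poses are not given: they have to be found in the camera images.
- carrier: Loose steel membrane carrier, 210 mm tall, 0.15-0.31 kg, upright in the rack at the start. Origin: underside centre of its white-faced plate, 10 (x) x 72 (y) x 75 (z) mm; z up; y runs along the rail when hung. Above it two hook prongs of 8 mm bar (y -22, +22 mm), open on the +x side, and an orange grip block.
- carrier_grip (a point): Centre of the carrier's orange grip block, 28 (x) x 14 (y) x 40 (z) mm, to be pinched across its y; 190 mm above the carrier's origin. Below the block is a 52 mm long crosspiece, z 163 to 171. When the carrier hangs, the block's foot is about 14 mm above the rail's top.
- carrier_seat (a point): Point midway between the prongs, 150.3 mm above the carrier's origin; lies on the rail's centreline when hung. The apex of each prong (bar centre z 164) is an inverted V that centres itself on the rail. Bar at x -16 from z 92 to 149.
- rack: Fixed white drip rack on a grey foot 75 x 110 mm. Its slot along y (floor 6 mm above the table, walls up to 40 mm) holds the carrier's plate with 1.5 mm of play each side. The carrier starts in it with axes parallel to the rack's and is lifted straight up by 45 mm to be clear.
- rail: Fixed steel rail: a 12 mm round bar, 400 mm long, along its own y axis, on two 16 mm posts at y = -200 and +200 mm (191 mm tall). Origin on the table below the rail's middle. Its -x side faces the robot.
- rail_mid (a point): Middle of the rail's centreline, 185 mm above the table; y along the rail.
- blue_ring (a point): Centre of the painted blue ring, 18 mm wide, on the rail (centreline height); y along the rail. The carrier is hooked on here. It may lie at either end; the red ring is near the other end, 140 to 220 mm away.
- red_ring (a point): Centre of the painted red ring, 18 mm wide, on the rail (centreline height); y along the rail. The carrier ends here, the ring midway between its two prongs. A brass air nozzle on a stand (top 101 mm above the table, tip 54 mm beyond the rail on its +x side) points at the hanging plate.
- valve: Fixed air valve, base 170 x 90 mm. Origin on the table straight below the lever's pivot, which is 120 mm up and runs along y. The arm points to -x (to the robot) between two white plates (|y| up to 33, x -85 to -15, top 163 mm) with dots: white (rest), yellow, yellow, green (third), red (too far). Block 152 mm tall at x 80 to 116.
- lever (a joint): Lever angle, rad: 0 at rest, grows as the crossbar is pressed down. Clicks at 0.2, 0.4, 0.6 (third, green); 0.8 (red) is too far; stop at 0.85. Humps between, at 0.1, 0.3, 0.5, 0.7. A spring returns it to 0 from any notch when let go. Pressing takes about 6 N at rest and 7 to 10 N at the third notch, 1 to 2 N more just before each hump, less just after.
- lever_grip (a point): Middle of the lever's red crossbar (18 mm thick, 80 mm long, along the valve's y), 130 mm from the pivot. At angle q it lies 130*cos(0.35-q) mm to -x of the pivot and 130*sin(0.35-q) mm above it: 165 mm above the table at rest, 88 mm at the third notch. Press from above with closed fingers, or pinch.
- beaker: Bystander: glass beaker, 60 mm across, 85 mm tall, loose, 0.12 kg. Origin: centre of its underside.
- bottle: Bystander: white plastic bottle with a red cap, 60 mm across, 150 mm tall, loose, 0.3 kg. Origin: centre of its underside.
- spanner: Bystander: steel spanner 150 mm long lying flat on the table. Origin: centre of its underside.
- hook_gap (a point): Middle of the hook's opening, 109 mm above the carrier's origin, open to +x: the rail passes in level, between the prong tips (x +16, lowest point z 128) and the jog below (bar from z 82 at x 0 to z 92 at x -16), a 38 mm gap; then lower the carrier 41 mm to seat it. Moves with the carrier.
Things that resemble listed ones, but are neither listed nor needed, are in the scene too. There is more than one size of the carrier; the one meant has the size given above. Several things look just like the part that bears red_ring: the one meant starts nearest to the robot's base.

How it is judged (in metres and radians):
On the way, in this order (a step that is already met when the one before it is completed fails the run):
1. the carrier's prongs are hooked over the rail at the blue ring (within 25 mm) (x of carrier_seat in the frame of rail_mid between -0.01 and 0.01 m and z of carrier_seat in the frame of rail_mid between -0.006 and 0.012 m and angle between carrier's own z axis and vertical below 0.25 rad and y of carrier_seat in the frame of blue_ring between -0.025 and 0.025 m), for 0.2 s.
2. the carrier, still hooked over the rail, is on its way between the rings (more than 40 mm from either) (x of carrier_seat in the frame of rail_mid between -0.01 and 0.01 m and z of carrier_seat in the frame of rail_mid between -0.006 and 0.012 m and angle between carrier's own z axis and vertical below 0.25 rad and distance between carrier_seat and blue_ring above 0.04 m and distance between carrier_seat and red_ring above 0.04 m), for 0.02 s.
3. the carrier hangs freely on the rail, let go, within 10 mm of the red ring, with the lever still at rest (y of carrier_seat in the frame of red_ring between -0.01 and 0.01 m and x of carrier_seat in the frame of rail_mid between -0.01 and 0.01 m and z of carrier_seat in the frame of rail_mid between -0.006 and 0.012 m and angle between carrier's own z axis and vertical below 0.25 rad and contact force between carrier and rail above 0.5 N and contact force between carrier and the arm below 0.1 N and contact force between carrier and the fingers below 0.1 N and linear speed of carrier below 0.03 m/s and value of joint lever between -0.1 and 0.12 rad), for 0.2 s.
4. the lever is pressed to its third notch (0.53 to 0.67 rad) and held there by the arm for a second (value of joint lever between 0.53 and 0.67 rad and contact force between any of the fingers, the arm and valve above 2 N), for 1 s.
At the end, for the whole second after the job is handed in: The carrier hangs still and untouched on the rail (seat within 10 mm across, -6 to 12 mm in height of the rail axis, tilt under 0.25 rad), within 10 mm of the red ring; the arm presses the lever with over 2 N and holds it at 0.53 to 0.67 rad through the last second (all of step 4 and y of carrier_seat in the frame of red_ring between -0.01 and 0.01 m and x of carrier_seat in the frame of rail_mid between -0.01 and 0.01 m and z of carrier_seat in the frame of rail_mid between -0.006 and 0.012 m and angle between carrier's own z axis and vertical below 0.25 rad and contact force between carrier and rail above 0.5 N and contact force between carrier and the arm below 0.1 N and contact force between carrier and the fingers below 0.1 N and linear speed of carrier below 0.03 m/s); the arm keeps its last pose, push and grip.
It fails at once if the lever is pressed past the third notch towards the red dot (beyond 0.72 rad) (value of joint lever above 0.72 rad).
It fails at once if the beaker is moved by more than 30 mm or tipped (distance of beaker from where it was at the start of the episode above 0.03 m or angle between beaker's own z axis and vertical above 0.5 rad).
It fails at once if the bottle is moved by more than 30 mm or tipped (distance of bottle from where it was at the start of the episode above 0.03 m or angle between bottle's own z axis and vertical above 0.5 rad).
It fails at once if the spanner is moved by more than 30 mm (distance of spanner from where it was at the start of the episode above 0.03 m).
It also fails if it takes over 61 s, if anything falls off the work surface, if the arm or the gripper's body presses on something with over 40 N, if the wrist force passes 120 N, or if a joint passes its speed limit or range.

## Robot

A 6-joint arm with a two-finger parallel gripper is mounted at the origin on the work surface. World frame = base frame: x ahead of the robot, y to its left, z up, the work surface at z = 0. Lengths are in m, angles in degrees, forces in N, time in s.
With the tool pointing down it reaches from about 0.375 to 0.75 m from the base axis. Payload 9 kg.
Tool frame: the origin (TCP) lies midway between the tips of the shut fingers; the grasp point (between the pads) lies 19 mm behind it; z points along the fingers, y is the line along which they close (so a half turn about z gives the same grasp; the last joint's range is limited). The gripper opens to 85 mm and grips with 20 to 120 N. Pads are 22 mm wide; open, the fingers measure 114 mm over their backs; the gripper's body (76 mm by 85 mm) begins 54 mm behind the grasp point. The pads swing forward as they close: fully open they stand 13 mm farther back than shut.
Start: joints at [-80.884, 5.964, 5.575, 89.605, 0, 77.527], TCP at [0.221, -0.558, 0.231] pointing down, gripper open.
Joint ranges: [-171.21, 171.21], [-48.23, 106.86], [-62.78, 66.21], [-105.2, 120.99], [-86.42, 89.51], [-180, 180]. Speed limits (degrees/s): [127.2, 127.2, 147.25, 180, 180, 180].

## Interface

Orientations are given as [roll, pitch, yaw] about the fixed x, y, z axes, in that order (R = Rz(yaw) Ry(pitch) Rx(roll)).
In Python, from plant import env gives the robot as it stands.
- The arm moves only by the tool move_arm, never from a script. Its argument "targets" is text: rows parted by semicolons, each of 5 numbers parted by spaces: the shift along the tool's x, y, z in units of 60 mm (1.0 is 60 mm), then the turn about the tool's z in rad, then the opening, from 0 (shut) to 1 (fully open). In form: dx dy dz roll hand; .... A call has 1 to 5 rows; each row is the pose to reach, as a shift and turn from the pose commanded when the call began, along the tool's axes at that moment; what a row does not reach only later rows make up. A row lasts 1/8 s, in which the tool goes at most 62.5 mm and 10.7 degrees, less where a joint would pass 70% of its speed; a pose out of reach is approached as far as the arm can. A call with a gripper value outside its range is refused whole. The fingers move at their own pace and stop on an object; "squeeze" is the grip in N (left out, the last holds). Time passes only in rows, so rows that repeat a pose let the fingers close. It gives the time, the measured TCP pose, the force, the opening and the grip force at its end, in the units of the state.
- env.get_state(): the state, without advancing time (a new reading comes with each control period).
- env.grab_frame(name): name is "scene" or "top" or "wrist"; returns the picture (400x640x3 uint8, red, green, blue); there is no depth.
- env.camera_params(name): a dict with "K" (3x3 intrinsics, pixels), "k1" (the pictures are not rectified: a ray, as slopes to the right and down, at radius r is drawn at 1 + k1 r^2 times it, then the intrinsics apply), "R" (3x3) and "t" (3): a world point X has camera coordinates R X + t. Camera axes: x right, y down, z forward; pixel columns grow to the right and rows downward; lengths in m; the calibration is good to about 2 mm. A picture is of the moment at which its call begins: read the wrist's pose just before it. camera_params takes no time and is no camera call; for the wrist camera it gives the pose at the moment of the call.
- env.finish_job(): hands the job in; it is judged then, once.
Trained networks look in the newest picture that a camera, given by its name, has taken for a name from the list of things; names that differ only in an ending like _2 or _b are one class to them, and where a whole thing is asked for, a point or a joint stands for the part that bears it (a point fixed in the world has none). Each returns a list of dicts, best first, with "p" (0 to 1); they miss things now and then, are a little off and sometimes report something else, mostly with a low value. They report only what shows in the picture. A call takes as long as a camera call. They do not tell look-alikes from the thing itself.
- env.outline_of(camera, thing): "pixels" (400x640 bool, what is visible of it) and "box" ([left, top, right, bottom] in pixels, round what is visible of it).
- env.landmark_of(camera, thing): "location" ([column, row] in pixels: a listed point, or the origin of a listed thing).
The state is a dict: "time": time; "joints": joint angles; "dq": joint speeds; "joint_torque": joint torques, N m; "position": TCP position; "eef_rot": TCP orientation; "wrist_force": force on the tool from outside, world axes, zero at the start; "wrist_torque": the same for the moment, N m; "gripper_width": finger opening in m; "finger_force": force on a finger pad.
Only numpy, scipy, OpenCV 4.12 (cv2) and the standard library are available. Lean on these libraries where they do the work, as an engineer would, in place of code of your own. Each camera call takes 0.05 s, during which the arm holds its last target. There are 200 camera calls.

## Working session

There is one attempt and no reset: what is moved stays moved. The work goes in short steps, Python scripts to look and compute and a tool call to move; the robot and the scene stay as the last step left them, time stands still between calls to the robot, and variables do not carry over. Pictures are saved under pics/ and viewed, at most 10 in all, crops included, and the job is handed in when it is done.

Besides the shell and the picture viewer there is one more tool, called after "Call:" by a JSON object that holds its "fn" and its "kwargs". move_arm: Moves the arm, as the interface text tells. Its arguments: {"type":"object","properties":{"targets":{"type":"string"},"squeeze":{"type":"number"}},"required":["targets"]}

```bash
ls; mkdir -p pics; cat > h.py <<'E'
from plant import env
import numpy as np, cv2
from scipy.spatial.transform import Rotation as Ro
def ray(cam,px,P=None):
    P=P or env.camera_params(cam); K=np.array(P["K"]);R=np.array(P["R"]);t=np.array(P["t"])
    d=np.linalg.inv(K)@[px[0],px[1],1]; d=d[:2]; s=d.copy()
    for _ in range(20): s=d/(1+P["k1"]*(s@s))
    return -R.T@t, R.T@np.array([s[0],s[1],1.])
def at_z(cam,px,z,P=None):
    o,d=ray(cam,px,P); return o+d*(z-o[2])/d[2]
def proj(cam,X,P=None):
    P=P or env.camera_params(cam); c=np.array(P["R"])@X+np.array(P["t"]); s=c[:2]/c[2]; s=s*(1+P["k1"]*(s@s))
    return (np.array(P["K"])@[s[0],s[1],1])[:2]
def tri(a,pa,b,pb):
    o1,d1=ray(a,pa);o2,d2=ray(b,pb)
    A=np.c_[d1,-d2]; s=np.linalg.lstsq(A,o2-o1,rcond=None)[0]
    p,q=o1+d1*s[0],o2+d2*s[1]; return (p+q)/2,np.linalg.norm(p-q)
def save(cam,name,f=None):
    f=env.grab_frame(cam) if f is None else f
    cv2.imwrite(f"pics/{name}.png",cv2.cvtColor(np.asarray(f),cv2.COLOR_RGB2BGR)); return f
E
python3 - <<'E'
from h import *
np.set_printoptions(precision=4,suppress=True)
for c in ["scene","top"]:
    save(c,c)
    P=env.camera_params(c); print(c,P["K"],P["k1"],-np.array(P["R"]).T@P["t"])
    for n in ["carrier","carrier_grip","carrier_seat","rack","rail_mid","blue_ring","red_ring","valve","lever_grip","beaker","bottle","spanner","hook_gap"]:
        print(c,n,[(np.round(l["location"],1).tolist(),round(l["p"],2)) for l in env.landmark_of(c,n)])
print(env.get_state()["time"])
E
```

```text
pics
scene [[411.5989   0.     322.5797]
 [  0.     411.5989 201.057 ]
 [  0.       0.       1.    ]] -0.015530476636409647 [0.9629 0.7177 0.8478]
scene carrier [([424.8, 238.7], 0.89), ([394.3, 214.4], 0.71), ([361.8, 228.2], 0.68)]
scene carrier_grip [([373.7, 170.8], 0.69), ([402.2, 175.1], 0.67), ([441.4, 162.9], 0.57)]
scene carrier_seat [([369.4, 181.4], 0.75), ([401.7, 189.4], 0.73), ([439.3, 182.2], 0.59)]
scene rack [([364.1, 225.3], 0.73)]
scene rail_mid [([328.8, 218.5], 0.81), ([367.5, 198.3], 0.46), ([372.7, 170.2], 0.41)]
scene blue_ring [([355.7, 251.4], 0.41)]
scene red_ring [([249.0, 236.5], 0.89), ([308.3, 196.9], 0.81)]
scene valve [([255.0, 176.9], 0.79), ([352.7, 251.8], 0.45)]
scene lever_grip [([289.9, 123.5], 0.59), ([308.3, 194.8], 0.16)]
scene beaker [([330.8, 192.1], 0.91), ([307.0, 195.4], 0.17)]
scene bottle [([424.8, 302.5], 0.57)]
scene spanner [([337.0, 159.3], 0.63)]
scene hook_gap [([434.3, 200.4], 0.88), ([396.7, 194.4], 0.78), ([367.3, 199.2], 0.63)]
top [[410.9772   0.     316.21  ]
 [  0.     410.9772 196.4169]
 [  0.       0.       1.    ]] -0.0169644180117823 [0.4603 0.0627 1.1407]
top carrier [([315.7, 278.9], 0.79), ([270.4, 282.8], 0.75), ([318.6, 237.8], 0.61)]
top carrier_grip [([257.8, 293.4], 0.9), ([314.5, 240.7], 0.81), ([311.4, 283.3], 0.77)]
top carrier_seat [([258.1, 292.2], 0.71), ([314.5, 239.3], 0.49), ([312.1, 285.0], 0.48)]
top rack [([312.8, 238.5], 0.57), ([322.0, 169.4], 0.2)]
top rail_mid [([281.9, 164.8], 0.74), ([324.0, 170.4], 0.28)]
top blue_ring [([232.8, 167.0], 0.55)]
top red_ring [([322.1, 172.1], 0.77), ([294.8, 99.2], 0.58)]
top valve [([438.8, 172.2], 0.75)]
top lever_grip [([463.0, 215.6], 0.59)]
top beaker [([380.1, 234.4], 0.76)]
top bottle [([212.9, 234.9], 0.55)]
top spanner [([434.2, 269.8], 0.8)]
top hook_gap [([262.8, 292.3], 0.92), ([317.2, 242.5], 0.71), ([314.7, 283.2], 0.7)]
1.4
```

View pics/scene.png

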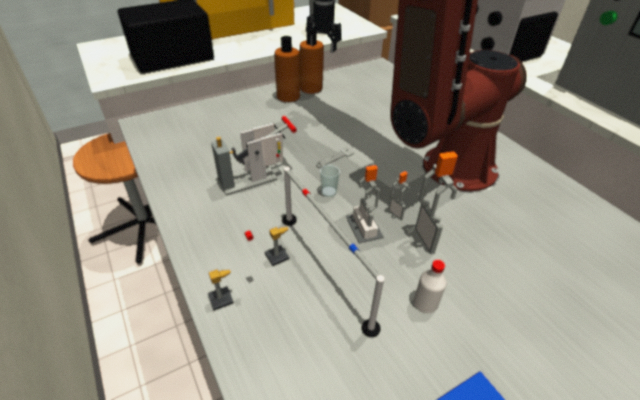

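View pics/top.png

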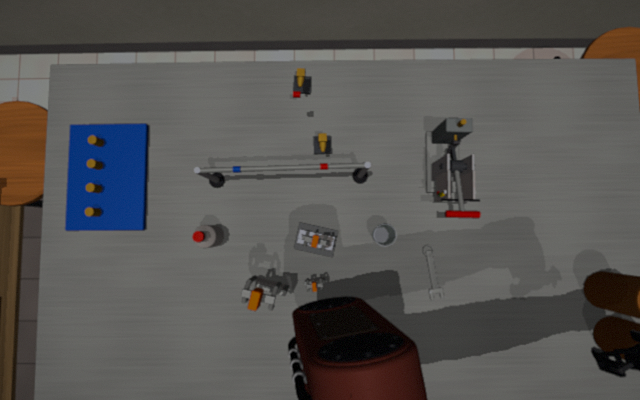

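The scene shows the rail with its blue ring (354,248) and red ring (306,191). Three carriers could be taken for the one meant:
- large, scene grip (446,162), top (256,298)
- small, scene (404,177), top (316,285)
- in the white rack, scene (371,173), top (315,240) — this fits the description

The other "red ring" at scene (249,236) / top (296,96) has no rail, and it is farther from the base. Lever crossbar: scene (288,124), top (462,214).

```bash
cat > m.py <<'E'
from h import *
np.set_printoptions(precision=4,suppress=True)
F={c:cv2.cvtColor(cv2.imread(f"pics/{c}.png"),cv2.COLOR_BGR2RGB) for c in ["scene","top"]}
def cen(c,box,lo,hi,S=110,V=60):
    x0,y0,x1,y1=box; h=cv2.cvtColor(F[c],cv2.COLOR_RGB2HSV)[y0:y1,x0:x1].astype(int)
    H=h[...,0]; m=((H>=lo)&(H<=hi) if lo<hi else (H>=lo)|(H<=hi))&(h[...,1]>S)&(h[...,2]>V)
    n,l,s,ce=cv2.connectedComponentsWithStats(m.astype(np.uint8)); k=1+np.argmax(s[1:,4])
    ys,xs=np.where(l==k); return np.array([xs.mean()+x0,ys.mean()+y0]),s[k,4]
for n,bs,bt,lo,hi in [("grip",(355,160,385,188),(300,225,330,255),4,20),("blue",(340,235,370,262),(228,160,246,178),100,130),
  ("red",(296,182,316,200),(314,158,334,176),170,8),("lever",(278,112,300,136),(436,200,490,226),170,8)]:
    a,na=cen("scene",bs,lo,hi);b,nb=cen("top",bt,lo,hi); print(n,a,na,b,nb,*tri("scene",a,"top",b))
a=np.array([378,279]);print("rail ends",at_z("top",[198,170.5],.188),at_z("top",[368,165],.188),at_z("scene",[378,281],.188),at_z("scene",[288,170],.188))
P=env.camera_params("top")
for n,z in [("spanner",0.005),("beaker",0),("bottle",0)]: print(n,at_z("top",env.landmark_of("top",n)[0]["location"],z))
for n in ["rack","valve"]:
  for c in ["top","scene"]:
    o=env.outline_of(c,n)
    if o: print(n,c,o[0]["p"],o[0]["box"],at_z(c,env.landmark_of(c,n)[0]["location"],0))
f=F["top"][215:265,285:345]; g=F["scene"][155:255,340:440]
im=np.hstack([cv2.resize(f,(400,333)),cv2.resize(g,(333,333))]); save("",  "crop",im)
E
python3 m.py
```

```text
grip [370.7835 172.7113] 194 [314.5641 240.9359] 78 [0.4413 0.0769 0.1985] 0.000528189560686384
blue [352.4884 247.3488] 43 [236.0732 168.561 ] 41 [0.6116 0.2593 0.1903] 0.0025746732494042173
red [304.8485 191.4848] 33 [323.58 166.12] 50 [0.6162 0.0541 0.1899] 0.0035210867146560102
lever [288.6471 123.5882] 102 [462.8596 213.7702] 235 [ 0.5018 -0.2736  0.1665] 0.0005879014202394067
rail ends [0.6071 0.3504 0.188 ] [ 0.6168 -0.0489  0.188 ] [0.6145 0.3544 0.188 ] [ 0.6155 -0.0437  0.188 ]
spanner [ 0.3567 -0.2459  0.005 ]
beaker [ 0.4539 -0.1009  0.    ]
bottle [0.4553 0.3622 0.    ]
rack top 0.67 [291.1, 224.5, 338.1, 256.1] [0.4438 0.085  0.    ]
rack scene 0.69 [344.2, 205.1, 381.5, 243.6] [0.4368 0.0713 0.    ]
valve top 0.66 [424.4, 117.9, 480.2, 218.7] [ 0.6259 -0.2684  0.    ]
valve scene 0.58 [416.0, 259.8, 448.7, 313.3] [ 0.6263 -0.2786  0.    ]
```

View pics/crop.png

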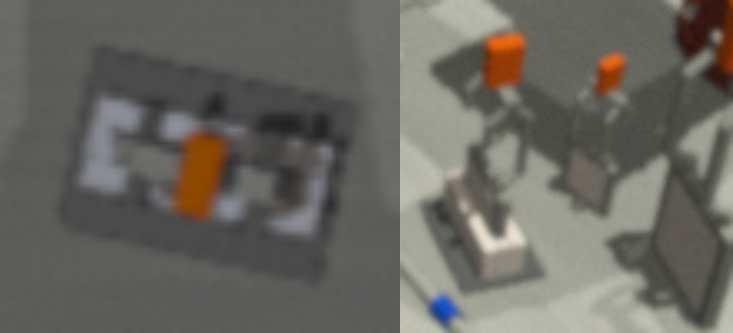

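The crop shows the rack's carrier with its orange block upright at crop (200,175), turned about -14° from the rail. I can't tell yet which side the hook opens on, so I'll look from the wrist camera.

```bash
cat >> h.py <<'E'
def go(p,yaw=None,dyaw=None):
    "targets: shift in tool units, roll (rad) to bring the TCP to p and tool x heading to yaw (deg, world)"
    s=env.get_state(); R=Ro.from_euler("xyz",s["eef_rot"],degrees=True).as_matrix()
    d=R.T@(np.array(p)-s["position"])/0.06
    h=np.degrees(np.arctan2(R[1,0],R[0,0])); r=0 if yaw is None else -np.radians((yaw-h+180)%360-180)
    print("pos",np.round(s["position"],4),"rot",np.round(s["eef_rot"],2),"head",round(h,2),"-> d",np.round(d,3),"roll",round(r,4))
E
python3 - <<'E'
from h import *
np.set_printoptions(precision=4,suppress=True)
s=env.get_state();print({k:np.round(s[k],3) for k in ["time","joints","position","eef_rot","gripper_width","wrist_force"]})
P=env.camera_params("wrist");R=Ro.from_euler("xyz",s["eef_rot"],degrees=True).as_matrix()
print("cam in tool",R.T@(-np.array(P["R"]).T@P["t"]-s["position"]),"\n",R.T@np.array(P["R"]).T,P["K"][0])
go([0.36,0.06,0.36],-14)
E
```

```text
{'time': np.float64(1.95), 'joints': array([-80.885,   5.966,   5.577,  89.606,  -0.001,  77.528]), 'position': array([ 0.221, -0.558,  0.231]), 'eef_rot': array([179.996,   0.002,  21.587]), 'gripper_width': np.float64(0.086), 'wrist_force': array([ 0.029, -0.718,  0.224])}
cam in tool [ 0.0714  0.0014 -0.1421] 
 [[ 0.0008 -0.9604 -0.2787]
 [ 1.      0.0009 -0.0003]
 [ 0.0005 -0.2787  0.9604]] [288.141    0.     317.1182]
pos [ 0.2208 -0.5579  0.2313] rot [180.     0.    21.59] head 21.59 -> d [ 5.947 -8.723 -2.145] roll 0.6211
```

```bash
python3 -c "
from h import *
go([0.44,0.077,0.34],166)"
```

```text
pos [ 0.2208 -0.5579  0.2313] rot [180.     0.    21.59] head 21.59 -> d [ 7.291 -8.496 -1.812] roll -2.5205
```

Call:
{"fn": "move_arm", "kwargs": {"targets": "0 0 -1 0 1;1 -1 -1.8 -0.18 1;2 -2 -1.8 -0.36 1;2.7 -2.7 -1.8 -0.54 1;3.4 -3.4 -1.8 -0.72 1"}}

```text
time: 2.58
position: [0.317, -0.3351, 0.3382]
eef_rot: [179.9, 0.0, 63.1]
wrist_force: [2.4, -0.4, 0.3]
gripper_width: 0.0856
finger_force: 0.0
```

```bash
python3 -c "
from h import *
go([0.44,0.077,0.34],166); print(env.get_state()['joints'])"
```

```text
pos [ 0.317  -0.3351  0.3382] rot [1.7994e+02 3.0000e-02 6.3150e+01] head 63.15 -> d [ 7.053 -1.273 -0.035] roll -1.7951
[-6.29114009e+01 -1.49694812e+01 -3.04848286e+00  1.01855889e+02
  9.09185401e-03  5.39393239e+01]
```

Call:
{"fn": "move_arm", "kwargs": {"targets": "0.9 -0.2 0 -0.18 1;1.8 -0.4 0 -0.36 1;2.7 -0.6 0 -0.54 1;3.6 -0.8 0 -0.72 1;4.5 -0.9 0 -0.9 1"}}

```text
time: 3.2
position: [0.3919, -0.0701, 0.3381]
eef_rot: [180.0, 0.1, 114.7]
wrist_force: [2.1, 0.2, 0.0]
gripper_width: 0.0853
finger_force: 0.0
```

```bash
python3 -c "
from h import *
go([0.44,0.077,0.34],166); print(env.get_state()['joints'])"
```

```text
pos [ 0.3919 -0.0701  0.3381] rot [1.7996e+02 7.0000e-02 1.1472e+02] head 114.72 -> d [ 1.892  1.754 -0.032] roll -0.8949
[-2.91450900e+01 -2.57385398e+01 -1.14279502e+01  1.04232145e+02
 -3.47355941e-03  3.61311701e+01]
```

Call:
{"fn": "move_arm", "kwargs": {"targets": "0.5 0.4 0 -0.18 1;1 0.8 0 -0.36 1;1.4 1.2 0 -0.54 1;1.9 1.7 0 -0.72 1;1.9 1.75 0 -0.89 1"}}

```text
time: 3.82
position: [0.4405, 0.0776, 0.3377]
eef_rot: [180.0, -0.0, 165.9]
wrist_force: [-0.9, -0.3, 0.0]
gripper_width: 0.0856
finger_force: 0.0
```

```bash
python3 - <<'E'
from h import *
np.set_printoptions(precision=4,suppress=True)
save("wrist","w1")
go([0.441,0.077,0.34],166)
for n in ["carrier_grip","carrier_seat","hook_gap","rack","blue_ring","carrier"]:
    print(n,[(np.round(l["location"],1).tolist(),round(l["p"],2)) for l in env.landmark_of("wrist",n)])
for X in ([.441,.077,.216],[.441,.077,.196]): print(proj("wrist",np.array(X)))
E
```

```text
pos [0.4406 0.0767 0.3376] rot [180.    -0.   166.34] head 166.34 -> d [-0.006  0.007 -0.04 ] roll 0.0059
carrier_grip [([294.8, 79.7], 0.7), ([317.8, 187.8], 0.62), ([503.6, 283.7], 0.59)]
carrier_seat [([426.7, 22.8], 0.76), ([315.8, 177.7], 0.59), ([295.9, 81.5], 0.59)]
hook_gap [([317.2, 170.6], 0.94), ([297.7, 80.8], 0.65), ([406.9, 37.5], 0.64)]
rack [([316.8, 154.9], 0.73)]
blue_ring [([503.1, 284.8], 0.74)]
carrier [([317.2, 158.2], 0.97), ([379.5, 61.5], 0.71), ([301.6, 90.3], 0.65)]
[320.1737 188.8621]
[319.953  183.7818]
```

View pics/w1.png

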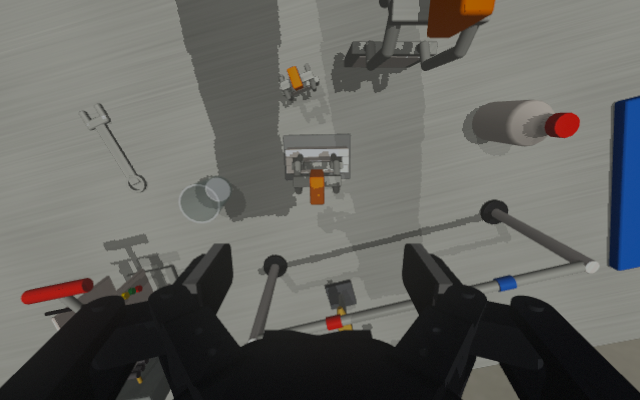

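The wrist view shows the rack's carrier with its block at (317,187), the small carrier at (295,78), the large one at the top right, and the rail with blue (507,284) and red (335,323). A crop with projected hook hypotheses should show which way it opens.

```bash
python3 - <<'E'
from h import *
f=cv2.cvtColor(cv2.imread("pics/w1.png"),cv2.COLOR_BGR2RGB)
x0,y0,x1,y1=275,125,360,215;k=6
g=cv2.resize(f[y0:y1,x0:x1],None,fx=k,fy=k,interpolation=cv2.INTER_CUBIC)
S=np.array([.441,.077,.006])
out=[]
for yaw in (-14,166):
    im=g.copy();R=Ro.from_euler("z",yaw,degrees=True).as_matrix()
    for y in(-.022,.022):
        pts=[(0,y,.082),(-.016,y,.092),(-.016,y,.149),(0,y,.164),(.016,y,.149),(.016,y,.128)]
        q=[((proj("wrist",R@np.array(p)+S)-[x0,y0])*k).astype(int) for p in pts]
        cv2.polylines(im,[np.array(q)],False,(0,255,0),1); cv2.circle(im,tuple(map(int,q[-1])),4,(255,0,0),1)
    out.append(im[:, :])
save("","w1c",cv2.resize(np.hstack([*out]),(800,424)))
E
```

```text
(no output)
```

View pics/w1c.png

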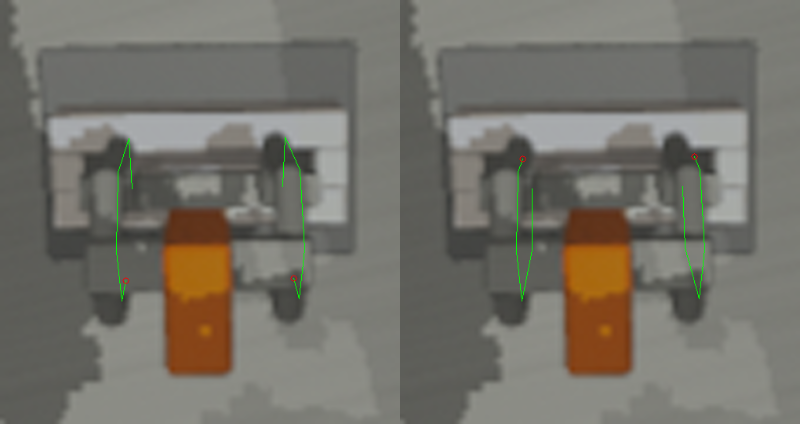

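```bash
python3 - <<'E'
from h import *
np.set_printoptions(precision=4,suppress=True)
P=env.camera_params("wrist")
g=at_z("wrist",[317.1,190.9],.216);print("grip",g)
f=cv2.cvtColor(cv2.imread("pics/w1.png"),cv2.COLOR_BGR2RGB);h=cv2.cvtColor(f,cv2.COLOR_RGB2HSV).astype(int)
def cen(b,m):
    x0,y0,x1,y1=b; ys,xs=np.where(m[y0:y1,x0:x1]); return np.array([xs.mean()+x0,ys.mean()+y0]),len(xs)
H,S,V=h[...,0],h[...,1],h[...,2]
for n,b,m in [("blue",(490,270,525,300),(H>95)&(H<130)&(S>110)),("red",(322,310,346,334),((H>170)|(H<8))&(S>110)),
   ("lever",(15,270,100,310),((H>170)|(H<8))&(S>110))]:
    c,k=cen(b,m);print(n,c,k,at_z("wrist",c,.185 if n!="lever" else .165))
print("rail end",at_z("wrist",[592,267],.191))
print("beaker base",at_z("wrist",[200,203],.003))
# orientation of the block: min-area rect of orange
m=((H>4)&(H<20)&(S>150)); x0,y0=300,165; sub=m[y0:210,x0:335]; ys,xs=np.where(sub)
q=np.array([at_z("wrist",[x+x0,y+y0],.216)[:2] for x,y in zip(xs,ys)],np.float32); print("rect",cv2.minAreaRect((q*1000).astype(np.float32)))
# rack foot outline
o=env.outline_of("wrist","rack")[0]; ys,xs=np.where(o["pixels"]); q=np.array([at_z("wrist",[x,y],.006)[:2] for x,y in zip(xs,ys)],np.float32)*1000
print("rack",cv2.minAreaRect(q))
go([*g[:2],.24],166)
E
```

```text
grip [0.4422 0.0737 0.216 ]
blue [506.3867 282.7778] 225 [0.6141 0.2567 0.185 ]
red [333.4592 322.2143] 196 [0.6163 0.0485 0.185 ]
lever [ 56.8442 291.001 ] 982 [ 0.4983 -0.2777  0.165 ]
rail end [0.6127 0.3471 0.191 ]
beaker base [ 0.468  -0.1429  0.003 ]
rect ((438.1288757324219, 74.10480499267578), (12.394384384155273, 32.27253723144531), 75.57716369628906)
rack ((441.42181396484375, 74.24015808105469), (112.32283020019531, 73.8017807006836), 76.27832794189453)
pos [0.4402 0.0749 0.3378] rot [-179.99    0.02  165.24] head 165.24 -> d [-0.037 -0.011  1.631] roll -0.0132
```

Call:
{"fn": "move_arm", "kwargs": {"targets": "-0.03 -0.01 0.8 -0.01 1;-0.03 -0.01 1.6 -0.01 1;-0.03 -0.01 2.2 -0.01 1;-0.03 -0.01 2.55 -0.01 1;-0.03 -0.01 2.55 -0.01 1"}}

```text
time: 4.85
position: [0.4408, 0.0741, 0.1834]
eef_rot: [-180.0, -0.1, 165.9]
wrist_force: [-0.1, -0.1, 1.4]
gripper_width: 0.0849
finger_force: 0.0
```

```bash
python3 - <<'E'
from h import *
for i in range(2): go([.442,.074,.184],166); save("wrist","w2") if i==0 else 0
print(env.landmark_of("wrist","carrier_grip")[:2])
P=env.camera_params("wrist")
print(proj("wrist",np.array([.442,.074,.216])))
h=cv2.cvtColor(cv2.imread("pics/w2.png"),cv2.COLOR_BGR2HSV).astype(int);m=(h[...,0]>4)&(h[...,0]<20)&(h[...,1]>150)
n,l,s,c=cv2.connectedComponentsWithStats(m.astype(np.uint8))
for k in range(1,n):
    if s[k,4]>80: print(s[k],c[k])
R=Ro.from_euler("z",-14,degrees=True).as_matrix()
for a in [(-14,-7),(-14,7),(14,-7),(14,7)]:
    print(a,proj("wrist",np.array([.442,.074,.216])+R@np.array([*a,0])/1000))
E
```

```text
pos [0.4408 0.0741 0.1834] rot [-1.7997e+02 -1.4000e-01  1.6588e+02] head 165.88 -> d [-0.019  0.003 -0.01 ] roll -0.0021
pos [0.4416 0.0741 0.1848] rot [-1.7999e+02 -3.0000e-02  1.6590e+02] head 165.9 -> d [-0.007  0.001  0.014] roll -0.0018
[{'location': [281.6, 49.0], 'p': 0.97}, {'location': [322.8, 256.5], 'p': 0.88}]
[318.77209008 277.25416153]
[263  18  34  53 884] [279.29751131  44.87217195]
[ 308  221   31   86 2493] [323.02647413 264.71520257]
(-14, -7) [302.38862818 248.36441453]
(-14, 7) [335.20825896 248.3251654 ]
(14, -7) [303.31332587 304.47623192]
(14, 7) [334.17916264 304.43460608]
```

Call:
{"fn": "move_arm", "kwargs": {"targets": "0 0.025 0 0 1;0 0.025 0 0 0;0 0.025 0 0 0;0 0.025 0 0 0;0 0.025 0 0 0", "squeeze": 60}}

```text
time: 5.58
position: [0.4423, 0.0758, 0.1848]
eef_rot: [180.0, 0.0, 166.0]
wrist_force: [2.5, 4.1, 5.8]
gripper_width: 0.0131
finger_force: 60.3
```

Call:
{"fn": "move_arm", "kwargs": {"targets": "0 0 0 0 0;0 0 0 0 0;0 0 0 0 0"}}

```text
time: 5.95
position: [0.4423, 0.0758, 0.1848]
eef_rot: [180.0, 0.0, 166.0]
wrist_force: [-0.3, 0.9, 0.8]
gripper_width: 0.0134
finger_force: 58.8
```

Gripped (13 mm). Now lift straight up about 78 mm and look at the hook from the scene camera.

Call:
{"fn": "move_arm", "kwargs": {"targets": "0 0 -0.3 0 0;0 0 -0.6 0 0;0 0 -0.95 0 0;0 0 -1.3 0 0;0 0 -1.3 0 0"}}

```text
time: 6.58
position: [0.4431, 0.0756, 0.2651]
eef_rot: [180.0, 0.2, 166.0]
wrist_force: [-0.5, -0.2, -2.3]
gripper_width: 0.0132
finger_force: 58.7
```

```bash
cat > ov.py <<'E'
from h import *
def overlay(cam,name,S,yaws,box,k,f=None):
    "S: assumed carrier origin"
    f=env.grab_frame(cam) if f is None else f
    x0,y0,x1,y1=box;P=env.camera_params(cam)
    g=cv2.resize(np.asarray(f)[y0:y1,x0:x1],None,fx=k,fy=k,interpolation=cv2.INTER_CUBIC);out=[g]
    for yaw in yaws:
        im=g.copy();R=Ro.from_euler("z",yaw,degrees=True).as_matrix()
        L=[[(0,y,.075),(0,y,.082),(-.016,y,.092),(-.016,y,.149),(0,y,.164),(.016,y,.149),(.016,y,.128)] for y in(-.022,.022)]
        L+=[[(0,a,b) for a,b in [(-.036,0),(.036,0),(.036,.075),(-.036,.075),(-.036,0)]]]
        for l in L:
            q=[((proj(cam,R@np.array(p)+S,P)-[x0,y0])*k).astype(int) for p in l]; cv2.polylines(im,[np.array(q)],False,(0,255,0),1)
        out.append(im)
    save("",name,np.hstack(out))
E
python3 - <<'E'
from ov import *
s=env.get_state();p=s["position"];print(p,s["wrist_force"],s["gripper_width"])
overlay("scene","s2",np.array([p[0],p[1],p[2]-.178]),(-14,166),(345,140,395,230),5)
E
```

```text
[0.44310919 0.07561155 0.26509632] [-0.49849069 -0.15711653 -2.34703187] 0.013180448461829026
```

View pics/s2.png

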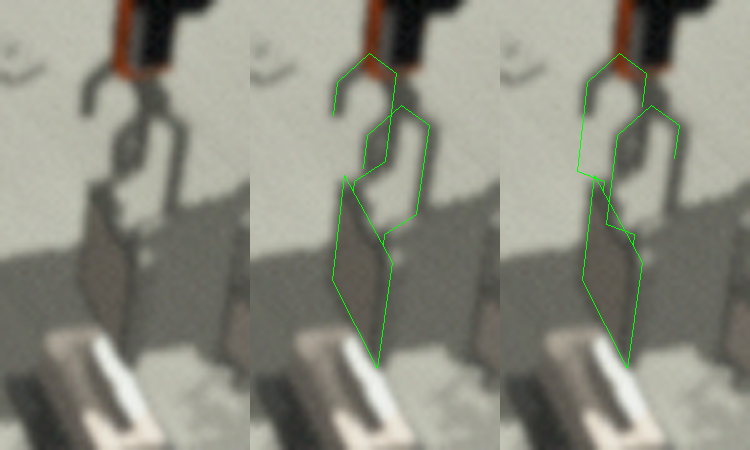

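The left outline pair (yaw -14) fits exactly, so the hook opens to +x, toward the rail. Next: move to just in front of the rail at the blue ring.

```bash
python3 -c "
from h import *
go([.558,.258,.2555],181.1)"
```

```text
pos [0.4427 0.0757 0.2637] rot [1.8000e+02 9.0000e-02 1.6597e+02] head 165.97 -> d [-1.128  3.414  0.138] roll -0.264
```

Call:
{"fn": "move_arm", "kwargs": {"targets": "-0.15 0.4 0 -0.04 0;-0.45 1.3 0.05 -0.1 0;-0.75 2.2 0.1 -0.18 0;-1 3 0.14 -0.24 0;-1.13 3.41 0.14 -0.264 0"}}

```text
time: 7.25
position: [0.5576, 0.2599, 0.2522]
eef_rot: [-180.0, -0.1, -178.7]
wrist_force: [0.2, -0.5, -2.5]
gripper_width: 0.0131
finger_force: 59.1
```

Call:
{"fn": "move_arm", "kwargs": {"targets": "0 0 0 0 0;0 0 0 0 0;0 0 0 0 0"}}

```text
time: 7.62
position: [0.5573, 0.2571, 0.2544]
eef_rot: [-180.0, -0.0, -179.0]
wrist_force: [0.2, 1.0, -3.5]
gripper_width: 0.0131
finger_force: 59.1
```

```bash
python3 - <<'E'
from ov import *
np.set_printoptions(precision=4,suppress=True)
s=env.get_state();p=s["position"];print(p,s["eef_rot"],s["wrist_force"],s["gripper_width"],s["joints"])
S=np.array([p[0],p[1],p[2]-.179])
f=env.grab_frame("scene");t=env.grab_frame("top");w=save("wrist","w3");Pw=env.camera_params("wrist")
overlay("scene","a",S,(1.1,),(330,170,410,270),5,f)
h=cv2.cvtColor(np.asarray(t),cv2.COLOR_RGB2HSV).astype(int)
def cen(img,b,lo,hi,Sm=110):
    h=cv2.cvtColor(np.asarray(img),cv2.COLOR_RGB2HSV).astype(int);x0,y0,x1,y1=b;H=h[...,0]
    m=(((H>=lo)&(H<=hi)) if lo<hi else ((H>=lo)|(H<=hi)))&(h[...,1]>Sm);m=m[y0:y1,x0:x1]
    ys,xs=np.where(m);return (np.array([xs.mean()+x0,ys.mean()+y0]),len(xs)) if len(xs) else (None,0)
W=np.asarray(w);print("blue wrist",cen(W,(200,150,640,400),95,130),proj("wrist",np.array([.613,.258,.185]),Pw))
b=cen(W,(200,150,450,400),95,130)[0]
if b is not None: print(at_z("wrist",b,.185,Pw))
b=cen(f,(335,230,375,262),100,130);print("scene blue",b,at_z("scene",b[0],.187))
E
```

```text
[0.5573 0.2571 0.2544] [-179.9838   -0.0068 -178.9578] [ 0.2006  1.0333 -3.5441] 0.013054570079115087 [12.5781  8.8139 11.0509 92.247  -0.0146 11.5359]
blue wrist (array([573.4935, 230.3511]), 17870) [317.8901 269.9166]
scene blue (array([352.6, 247.5]), 50) [0.6109 0.2567 0.187 ]
```

```bash
python3 - <<'E'
import cv2,numpy as np
a=cv2.imread("pics/a.png");w=cv2.imread("pics/w3.png")
w=cv2.resize(w[60:],(0,0),fx=.75,fy=.75)
c=np.zeros((500,800,3),np.uint8);c[:a.shape[0]*8//16,:400]=cv2.resize(a,(400,a.shape[0]*8//16))[:,:400]
c=np.vstack([cv2.resize(a,(480,300)),w]);cv2.imwrite("pics/c3.png",c);print(c.shape)
E
```

```text
(555, 480, 3)
```

View pics/c3.png

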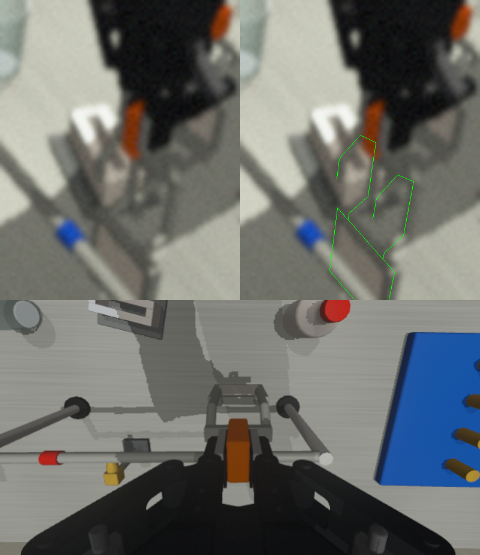

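```bash
python3 - <<'E'
from h import *
np.set_printoptions(precision=4,suppress=True)
W=cv2.imread("pics/w3.png");h=cv2.cvtColor(W,cv2.COLOR_BGR2HSV).astype(int);H=h[...,0]
m=((H>170)|(H<8))&(h[...,1]>110);ys,xs=np.where(m[255:290,40:95]);c=[xs.mean()+40,ys.mean()+255]
print("red",c,at_z("wrist",c,.185),"end",at_z("wrist",[433,270.7],.191))
print(env.get_state()["position"])
for x in (.605,.610,.615): print(x,proj("wrist",np.array([x,.13,.191]))[1])
g=cv2.cvtColor(W,cv2.COLOR_BGR2GRAY)
for col in (110,180,215): print(col,g[255:290,col])
E
```

```text
red [np.float64(65.22269807280514), np.float64(270.06209850107064)] [0.6167 0.0502 0.185 ] end [0.6083 0.3505 0.191 ]
[0.5575 0.2573 0.2546]
0.605 262.4617135593015
0.61 268.0545931777609
0.615 273.58071041106814
110 [151 153 151 150 150 149 149 122  75  93 109 120 129 136 141 146 149 149
 149 147 142 133 136 148 147 148 147 148 145 145 147 147 148 147 149]
180 [ 77  79  69  60  68  69  67  66  74  83  88  92  96  99 103 104 104 102
 100  98  92  94 134 151 150 150 151 151 150 149 149 151 150 150 151]
215 [146 147 149 148 148 149 134  94  76  84  89  93  97 100 104 106 104 102
  99  95  91 105  91  50  32  31  31  30  31  32  30  30  30  29  30]
```

Call:
{"fn": "move_arm", "kwargs": {"targets": "-0.25 0 -0.01 0 0;-0.5 0 -0.01 0 0;-0.75 0 -0.01 0 0;-0.91 0 -0.01 0 0;-0.91 0 -0.01 0 0"}}

```text
time: 8.4
position: [0.6124, 0.2586, 0.2547]
eef_rot: [-180.0, -0.0, -178.9]
wrist_force: [-0.0, 0.0, -1.9]
gripper_width: 0.0129
finger_force: 59.1
```

```bash
python3 - <<'E'
from ov import *
s=env.get_state();p=s["position"];print(p,s["eef_rot"],s["wrist_force"],s["wrist_torque"])
f=env.grab_frame("scene")
overlay("scene","b",np.array([p[0],p[1],p[2]-.179]),(1.1,),(325,175,400,285),5,f)
E
```

```text
[0.61240895 0.25858341 0.25468321] [-1.79990261e+02 -1.79978328e-02 -1.78930235e+02] [-0.04614945  0.03732012 -1.93512299] [ 0.01752891  0.03526557 -0.0632351 ]
```

View pics/b.png

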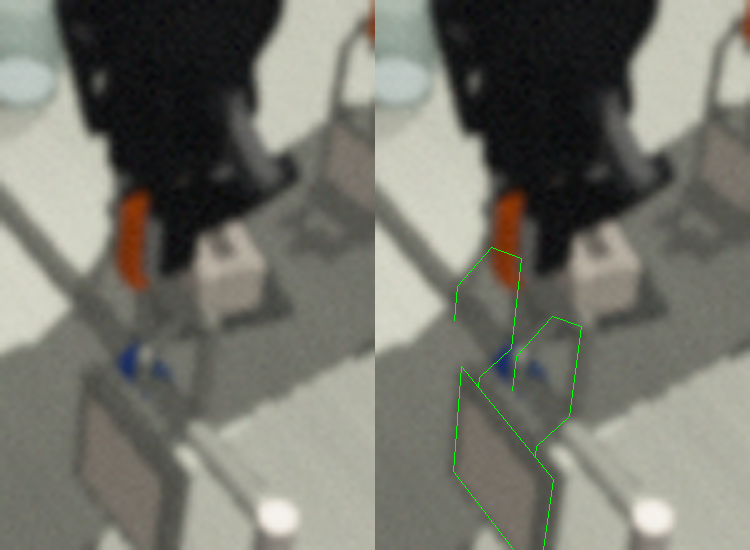

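The rail passes through the hook with the blue ring, at crop (140,360), between the prongs, and there is no contact force. Now lower it.

Call:
{"fn": "move_arm", "kwargs": {"targets": "0 0 0.2 0 0;0 0 0.4 0 0;0 0 0.55 0 0;0 0 0.63 0 0;0 0 0.63 0 0"}}

```text
time: 9.07
position: [0.6119, 0.2588, 0.2167]
eef_rot: [-180.0, -0.0, -178.9]
wrist_force: [-0.2, 0.6, -2.4]
gripper_width: 0.0132
finger_force: 59.1
```

Call:
{"fn": "move_arm", "kwargs": {"targets": "0 0 0.03 0 0;0 0 0.03 0 0"}}

```text
time: 9.32
position: [0.6123, 0.2589, 0.2155]
eef_rot: [-180.0, 0.0, -178.9]
wrist_force: [0.5, -0.6, -3.1]
gripper_width: 0.0133
finger_force: 59.1
```

Call:
{"fn": "move_arm", "kwargs": {"targets": "0 0 0.02 0 0;0 0 0.02 0 0"}}

```text
time: 9.57
position: [0.6122, 0.2589, 0.2141]
eef_rot: [-180.0, -0.0, -178.9]
wrist_force: [0.8, 0.1, -2.7]
gripper_width: 0.0132
finger_force: 59.1
```

Call:
{"fn": "move_arm", "kwargs": {"targets": "0 0 0.02 0 0;0 0 0.02 0 0"}}

```text
time: 9.82
position: [0.6122, 0.2589, 0.2135]
eef_rot: [-180.0, 0.0, -178.9]
wrist_force: [-2.0, 0.3, 1.1]
gripper_width: 0.0133
finger_force: 59.9
```

Call:
{"fn": "move_arm", "kwargs": {"targets": "0 0 0.02 0 0;0 0 0.02 0 0"}}

```text
time: 10.07
position: [0.6123, 0.2589, 0.2133]
eef_rot: [180.0, 0.1, -178.9]
wrist_force: [-3.5, -0.3, 8.2]
gripper_width: 0.0129
finger_force: 60.9
```

Call:
{"fn": "move_arm", "kwargs": {"targets": "0 0 -0.03 0 0;0 -0.3 -0.03 0 0;0 -0.7 -0.03 0 0;0 -1.1 -0.03 0 0;0 -1.4 -0.03 0 0"}}

```text
time: 10.7
position: [0.6138, 0.1727, 0.2134]
eef_rot: [-180.0, -0.0, -179.0]
wrist_force: [0.6, 1.1, -2.3]
gripper_width: 0.0132
finger_force: 59.3
```

Call:
{"fn": "move_arm", "kwargs": {"targets": "0 -0.4 0 0 0;0 -0.8 0 0 0;0 -1.2 0 0 0;0 -1.5 0 0 0;0 -1.5 0 0 0"}}

```text
time: 11.32
position: [0.6156, 0.0831, 0.2135]
eef_rot: [-179.9, 0.0, -179.0]
wrist_force: [0.5, -1.5, -1.0]
gripper_width: 0.0134
finger_force: 59.3
```

```bash
python3 - <<'E'
from h import *
np.set_printoptions(precision=4,suppress=True)
s=env.get_state();p=s["position"];print(p,s["eef_rot"],s["wrist_force"])
w=save("wrist","w5");t=save("top","t5");f=save("scene","f5")
def cen(img,b,Sm=110):
    h=cv2.cvtColor(np.asarray(img),cv2.COLOR_RGB2HSV).astype(int);x0,y0,x1,y1=b;H=h[...,0]
    m=(((H>=172)|(H<=6)))&(h[...,1]>Sm);m=m[y0:y1,x0:x1];n,l,q,c=cv2.connectedComponentsWithStats(m.astype(np.uint8))
    return [(np.round(c[k]+[x0,y0],1),q[k,:].tolist()) for k in range(1,n) if q[k,4]>15]
for c in cen(w,(150,200,500,400)): print("w",c,at_z("wrist",c[0],.187))
for c in cen(f,(295,180,320,202)): print("s",c,at_z("scene",c[0],.187))
for c in cen(t,(310,155,340,178)): print("t",c,at_z("top",c[0],.187))
E
```

```text
[0.6156 0.0831 0.2135] [-179.9476    0.0056 -179.0277] [ 0.4648 -1.4608 -0.9853]
w (array([265.1, 226.1]), [107, 15, 18, 24, 389]) [0.615  0.0514 0.187 ]
t (array([324.5, 166. ]), [0, 0, 30, 23, 688]) [0.6155 0.0529 0.187 ]
```

```bash
python3 - <<'E'
from h import *
np.set_printoptions(precision=4,suppress=True)
for y in (.042,.051,.060): print(y,proj("wrist",np.array([.6155,y,.187])))
print("edges",at_z("wrist",[257,226],.189),at_z("wrist",[275,226],.189))
W=cv2.imread("pics/w5.png")
print(W[226,245:300].tolist())
E
```

```text
0.042 [250.2304 226.5382]
0.051 [264.5621 226.7966]
0.06 [278.8798 227.0558]
edges [0.6142 0.0467 0.189 ] [0.614  0.0579 0.189 ]
[[98, 103, 102], [98, 103, 102], [98, 103, 103], [98, 103, 103], [99, 104, 103], [97, 103, 102], [98, 103, 103], [98, 103, 103], [98, 103, 103], [98, 103, 102], [99, 104, 103], [81, 86, 108], [35, 40, 124], [27, 31, 130], [27, 32, 130], [27, 31, 130], [26, 32, 130], [24, 29, 129], [27, 32, 130], [26, 31, 130], [27, 31, 131], [27, 31, 131], [26, 31, 131], [27, 32, 131], [27, 32, 131], [27, 31, 131], [24, 30, 130], [27, 31, 131], [32, 36, 120], [52, 56, 91], [66, 70, 70], [69, 72, 73], [70, 74, 74], [71, 75, 75], [70, 74, 74], [70, 74, 73], [69, 73, 73], [69, 73, 73], [68, 72, 72], [68, 71, 71], [66, 69, 69], [63, 67, 67], [61, 65, 65], [65, 69, 69], [66, 70, 70], [66, 70, 70], [66, 70, 70], [66, 70, 70], [66, 70, 70], [67, 70, 71], [67, 70, 71], [66, 69, 71], [67, 70, 71], [67, 69, 70], [67, 70, 71]]
```

```bash
python3 - <<'E'
from h import *
np.set_printoptions(precision=4,suppress=True)
W=cv2.imread("pics/w5.png");h=cv2.cvtColor(W,cv2.COLOR_BGR2HSV).astype(int)
m=(h[...,0]>4)&(h[...,0]<20)&(h[...,1]>150)
n,l,s,c=cv2.connectedComponentsWithStats(m.astype(np.uint8))
for k in range(1,n):
    if s[k,4]>100: print(s[k],c[k])
p=env.get_state()["position"];print(p)
R=Ro.from_euler("z",1.0,degrees=True).as_matrix()
for a in [(-14,-7,230),(-14,7,230),(14,-7,230),(14,7,230)]: 
    print(a,proj("wrist",np.array([p[0],p[1],.2447-0.0])+R@np.array([a[0],a[1],0])/1000))
k=np.argmax(s[1:,4])+1
for r in range(s[k,1],s[k,1]+s[k,3],8): xs=np.where(l[r]==k)[0];print(r,xs.min(),xs.max())
E
```

```text
[ 301  218   33   85 2513] [317.0517 261.3152]
[0.6155 0.0851 0.2135]
(-14, -7, 230) [303.2069 249.8098]
(-14, 7, 230) [336.2143 249.8771]
(14, -7, 230) [303.8794 306.1625]
(14, 7, 230) [334.9153 306.2183]
218 314 321
226 305 329
234 303 331
242 302 332
250 301 333
258 302 332
266 302 332
274 302 332
282 302 332
290 303 332
298 303 332
```

Call:
{"fn": "move_arm", "kwargs": {"targets": "0 -0.2 0 0 0;0 -0.4 0 0 0;0 -0.5 0 0 0;0 -0.5 0 0 0;0 -0.5 0 0 0"}}

```text
time: 12.1
position: [0.6161, 0.0547, 0.2136]
eef_rot: [-180.0, 0.0, -178.9]
wrist_force: [1.2, -1.4, -1.1]
gripper_width: 0.0131
finger_force: 59.3
```

```bash
python3 - <<'E'
from h import *
np.set_printoptions(precision=4,suppress=True)
w=save("wrist","w6");s=env.get_state();print(s["position"],s["eef_rot"],s["wrist_force"],s["time"])
h=cv2.cvtColor(np.asarray(w),cv2.COLOR_RGB2HSV).astype(int);H=h[...,0]
for nm,m in [("red",(((H>=172)|(H<=4)))&(h[...,1]>110)),("or",(H>4)&(H<20)&(h[...,1]>150))]:
    m=m.copy();m[:150]=0
    n,l,q,c=cv2.connectedComponentsWithStats(m.astype(np.uint8))
    for k in range(1,n):
        if q[k,4]>25: print(nm,q[k],c[k])
for y in (.046,.055,.064): print(y,proj("wrist",np.array([.6155,y,.187])))
f=env.grab_frame("scene")
a=cv2.resize(np.asarray(f)[150:250,270:350],(400,500));b=cv2.resize(np.asarray(w)[180:320,270:370],(357,500));save("","c6",np.hstack([a,b]))
E
```

```text
[0.6161 0.0548 0.2136] [-179.9732    0.0047 -178.9028] [ 1.7198 -0.5714 -0.805 ] 12.15
red [303 215  30  11 101] [317.3168 217.9802]
or [ 301  218   33   85 2537] [317.0674 260.8845]
0.046 [304.7479 226.6333]
0.055 [319.0433 226.8942]
0.064 [333.3304 227.1559]
```

View pics/c6.png

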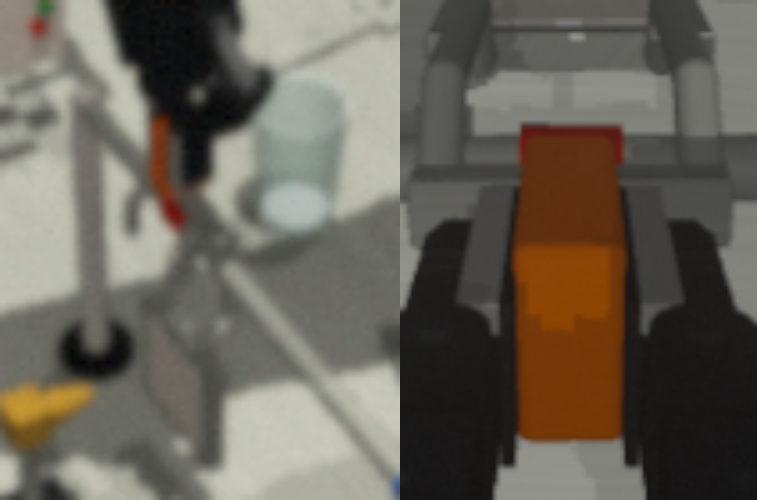

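The ring (columns 303-333, centre 318) sits midway under the block (centre 317) and between the prongs. Ease it down and release.

Call:
{"fn": "move_arm", "kwargs": {"targets": "-0.008 0 0.015 0 0;-0.008 0 0.015 0 0;-0.008 0 0.015 0 0", "squeeze": 20}}

```text
time: 12.58
position: [0.6165, 0.0551, 0.2131]
eef_rot: [-180.0, 0.0, -178.9]
wrist_force: [-1.8, 0.8, 4.3]
gripper_width: 0.0129
finger_force: 60.3
```

Call:
{"fn": "move_arm", "kwargs": {"targets": "0 0 0 0 0.25;0 0 0 0 0.3;0 0 0 0 0.4;0 0 0 0 0.5;0 0 0 0 0.5"}}

```text
time: 13.2
position: [0.6165, 0.0549, 0.2126]
eef_rot: [-180.0, -0.0, -178.9]
wrist_force: [0.5, -0.2, 0.6]
gripper_width: 0.0425
finger_force: 0.0
```

```bash
python3 - <<'E'
from h import *
np.set_printoptions(precision=4,suppress=True)
w=save("wrist","w7");s=env.get_state();print(s["position"],s["gripper_width"],s["finger_force"],s["wrist_force"])
h=cv2.cvtColor(np.asarray(w),cv2.COLOR_RGB2HSV).astype(int);H=h[...,0]
for nm,m in [("red",(((H>=172)|(H<=4)))&(h[...,1]>110)),("or",(H>4)&(H<20)&(h[...,1]>150))]:
    m=m.copy();m[:150]=0
    n,l,q,c=cv2.connectedComponentsWithStats(m.astype(np.uint8))
    for k in range(1,n):
        if q[k,4]>25: print(nm,q[k],c[k])
E
```

```text
[0.6165 0.0549 0.2126] 0.042692536074153783 0.0 [-0.1917 -0.0348  0.07  ]
red [303 215  29  12 109] [316.3394 217.8624]
or [ 302  218   32   87 2528] [317.3691 261.9494]
```

Call:
{"fn": "move_arm", "kwargs": {"targets": "0 0 -0.3 0 0.5;0 0 -0.8 0 0.5;0 0 -1.6 0 0.5;0 0 -1.8 0 0.5;0 0 -1.8 0 0.5"}}

```text
time: 13.88
position: [0.6171, 0.0548, 0.3221]
eef_rot: [-180.0, 0.1, -178.9]
wrist_force: [-0.2, -0.4, -0.6]
gripper_width: 0.0425
finger_force: 0.0
```

```bash
python3 - <<'E'
from h import *
np.set_printoptions(precision=4,suppress=True)
P=env.camera_params("wrist")
w=save("wrist","w8");go([.498,-.275,.30],180)
h=cv2.cvtColor(np.asarray(w),cv2.COLOR_RGB2HSV).astype(int);H=h[...,0]
for nm,m,z in [("red",(((H>=172)|(H<=4)))&(h[...,1]>110),.187),("or",(H>4)&(H<20)&(h[...,1]>150),.245)]:
    n,l,q,c=cv2.connectedComponentsWithStats(m.astype(np.uint8))
    for k in range(1,n):
        if q[k,4]>25: print(nm,q[k],c[k],at_z("wrist",c[k],z,P))
f=save("scene","f8")
from ov import *
overlay("scene","c8",np.array([.616,.055,.0345]),(1.1,),(285,160,345,260),5,f)
E
```

```text
pos [0.6167 0.0549 0.3206] rot [-179.99    0.01 -178.9 ] head -178.9 -> d [ 2.084 -5.459  0.343] roll 0.0192
red [611   1  29  34 750] [626.5493  19.636 ] [0.4683 0.3117 0.187 ]
red [  0  46  23  21 415] [ 9.8843 56.9976] [ 0.5075 -0.2158  0.187 ]
red [ 79 114  10   9  69] [ 84.0435 117.913 ] [ 0.5574 -0.1627  0.187 ]
red [361 323   8   8  60] [364.5 326.5] [0.7845 0.112  0.187 ]
or [309 176  18  43 692] [317.3497 196.8338] [0.6119 0.0539 0.245 ]
```

View pics/c8.png

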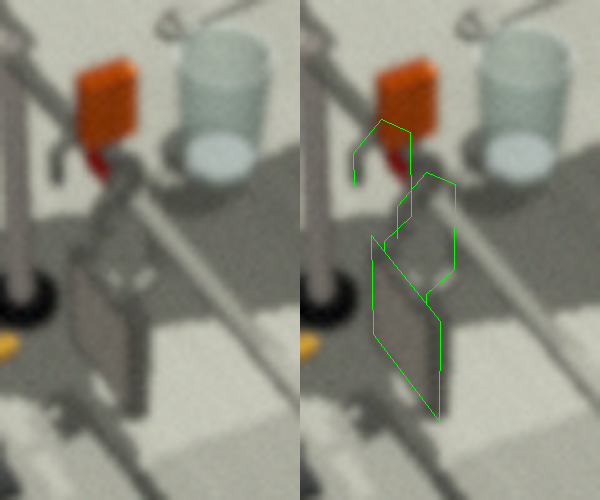

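The carrier hangs seated upright with the red ring between its prongs, and the arm is clear of it. Now on to the lever.

Call:
{"fn": "move_arm", "kwargs": {"targets": "0.3 -0.8 0 0 0;0.7 -1.7 0 0 0;1.05 -2.6 0 0 0;1.4 -3.5 0.1 0 0;1.6 -4.2 0.2 0 0"}}

```text
time: 14.6
position: [0.5239, -0.2005, 0.307]
eef_rot: [179.9, -0.1, -179.0]
wrist_force: [1.2, 0.3, 0.5]
gripper_width: 0.0002
finger_force: 0.0
```

```bash
python3 -c "
from h import *
go([.498,-.275,.30],180)"
```

```text
pos [ 0.5239 -0.2005  0.307 ] rot [ 1.7995e+02 -1.0000e-01 -1.7896e+02] head -178.96 -> d [ 0.454 -1.233  0.117] roll 0.0182
```

Call:
{"fn": "move_arm", "kwargs": {"targets": "0.2 -0.6 0.1 0.018 0;0.45 -1.23 0.12 0.018 0;0.45 -1.23 0.12 0.018 0;0.45 -1.23 0.12 0.018 0"}}

```text
time: 15.1
position: [0.4996, -0.2726, 0.3005]
eef_rot: [179.9, -0.1, -179.9]
wrist_force: [-0.5, -0.0, -0.1]
gripper_width: 0.0003
finger_force: 0.0
```

```bash
python3 - <<'E'
from h import *
np.set_printoptions(precision=4,suppress=True)
P=env.camera_params("wrist")
w=save("wrist","w9");go([.498,-.275,.30],180)
h=cv2.cvtColor(np.asarray(w),cv2.COLOR_RGB2HSV).astype(int);H=h[...,0]
m=(((H>=172)|(H<=4)))&(h[...,1]>110)
n,l,q,c=cv2.connectedComponentsWithStats(m.astype(np.uint8))
for k in range(1,n):
    if q[k,4]>60:
        r=cv2.minAreaRect(np.argwhere(l==k)[:,::-1].astype(np.float32));print(q[k],r,at_z("wrist",r[0],.165,P))
        b=cv2.boxPoints(r);print(np.array([at_z("wrist",x,.165,P)[:2] for x in b]))
for nm in ["valve","lever_grip"]:
    for d in env.landmark_of("wrist",nm)[:2]: print(nm,d,at_z("wrist",d["location"],0 if nm=="valve" else .165,P))
E
```

```text
pos [ 0.4999 -0.2723  0.3009] rot [ 179.95   -0.04 -179.9 ] head -179.9 -> d [ 0.032 -0.046  0.015] roll 0.0018
[ 276  179   82   19 1370] ((316.437744140625, 188.36679077148438), (81.23503112792969, 17.02042007446289), 1.5074357986450195) [ 0.5026 -0.274   0.165 ]
[[ 0.5104 -0.3149]
 [ 0.4929 -0.3138]
 [ 0.495  -0.2336]
 [ 0.5125 -0.2333]]
[625 293  15  11 117] ((632.0, 298.0), (10.0, 14.0), 90.0) [0.6283 0.077  0.165 ]
[[0.622  0.0675]
 [0.6219 0.0827]
 [0.6348 0.0867]
 [0.6349 0.0713]]
valve {'location': [316.1, 232.6], 'p': 0.94} [ 0.6221 -0.2744  0.    ]
valve {'location': [429.2, 127.7], 'p': 0.41} [ 0.4521 -0.1053  0.    ]
lever_grip {'location': [318.8, 188.8], 'p': 0.59} [ 0.5031 -0.2716  0.165 ]
```

Call:
{"fn": "move_arm", "kwargs": {"targets": "0.05 -0.02 0.6 0 0;0.05 -0.02 1.2 0 0;0.05 -0.02 1.7 0 0;0.05 -0.02 1.98 0 0;0.05 -0.02 1.98 0 0", "squeeze": 40}}

```text
time: 15.88
position: [0.4966, -0.2736, 0.1819]
eef_rot: [179.9, -0.1, -179.9]
wrist_force: [0.3, 0.7, -0.3]
gripper_width: -0.0001
finger_force: 0.0
```

Call:
{"fn": "move_arm", "kwargs": {"targets": "0 0 0.05 0 0;0 0 0.1 0 0;0 0 0.15 0 0;0 0 0.2 0 0;0 0 0.2 0 0"}}

```text
time: 16.5
position: [0.4964, -0.2747, 0.1716]
eef_rot: [-179.9, -0.0, -179.9]
wrist_force: [-5.8, 0.8, 7.6]
gripper_width: 0.0002
finger_force: 3.9
```

Call:
{"fn": "move_arm", "kwargs": {"targets": "0 0 -0.12 0 0;-0.07 0 -0.12 0 0;-0.07 0 -0.04 0 0;-0.07 0 0.02 0 0;-0.07 0 0.02 0 0"}}

```text
time: 17.12
position: [0.5003, -0.2745, 0.1695]
eef_rot: [-180.0, -0.1, -179.9]
wrist_force: [-5.5, -0.1, 7.4]
gripper_width: 0.0002
finger_force: 3.8
```

Call:
{"fn": "move_arm", "kwargs": {"targets": "0.06 0 0.14 0 0;0.1 0 0.35 0 0;0.12 0 0.57 0 0;0.12 0 0.78 0 0;0.12 0 0.78 0 0"}}

```text
time: 17.75
position: [0.4931, -0.2746, 0.1221]
eef_rot: [-180.0, -0.1, -180.0]
wrist_force: [-5.6, 0.8, 8.1]
gripper_width: 0.0
finger_force: 3.9
```

```bash
cat > lv.py <<'E'
from h import *
np.set_printoptions(precision=4,suppress=True)
s=env.get_state();z=s["position"][2];print(s["position"],s["wrist_force"],"q~",.35-np.arcsin((z-.129)/.13),s["time"])
f=np.asarray(env.grab_frame("scene"));h=cv2.cvtColor(f,cv2.COLOR_RGB2HSV).astype(int);H=h[...,0]
m=(((H>=172)|(H<=4)))&(h[...,1]>130);m[:,:255]=0;m[:,315:]=0;m[:90]=0;m[185:]=0
n,l,q,c=cv2.connectedComponentsWithStats(m.astype(np.uint8))
for k in range(1,n):
    if q[k,4]>5: print(q[k],c[k])
Px=.6247
for a in (0,.4,.5,.6,.7): print(a,[proj("scene",np.array([Px-.13*np.cos(.35-a)+dy*.026,-.2735+dy,.12+.13*np.sin(.35-a)])).round(1).tolist() for dy in(-.04,0,.04)])
E
python3 lv.py
```

```text
[ 0.4931 -0.2746  0.1221] [-5.5733  0.7876  8.0825] q~ 0.40286704105227944 17.75
[285 130   3   5  11] [286.2727 131.7273]
[290 136   9   9  41] [293.7805 140.1951]
[276 154   3   3   6] [277.1667 155.1667]
0 [[283.0, 118.0], [288.4, 124.2], [293.9, 130.6]]
0.4 [[285.9, 131.2], [291.1, 137.5], [296.6, 144.0]]
0.5 [[285.7, 134.7], [290.9, 141.0], [296.3, 147.6]]
0.6 [[285.1, 138.2], [290.3, 144.6], [295.6, 151.1]]
0.7 [[284.2, 141.7], [289.3, 148.1], [294.6, 154.7]]
```

Call:
{"fn": "move_arm", "kwargs": {"targets": "-0.01 0 0.12 0 0;-0.02 0 0.22 0 0;-0.04 0 0.3 0 0;-0.055 0 0.37 0 0;-0.06 0 0.41 0 0"}}

```text
time: 18.42
position: [0.4968, -0.2747, 0.0982]
eef_rot: [-180.0, -0.1, -180.0]
wrist_force: [-6.6, -0.3, 9.4]
gripper_width: 0.0
finger_force: 4.7
```

Call:
{"fn": "move_arm", "kwargs": {"targets": "0 0 0 0 0;0 0 0 0 0"}}

```text
time: 18.68
position: [0.4968, -0.2747, 0.0981]
eef_rot: [-180.0, -0.1, -180.0]
wrist_force: [-5.7, -1.3, 6.2]
gripper_width: -0.0002
finger_force: 3.4
```

```bash
python3 lv.py; python3 - <<'E'
from h import *
d=env.landmark_of("scene","carrier_grip");print([(x["location"],x["p"]) for x in d]); print(proj("scene",np.array([.616,.055,.225])))
E
```

```text
[ 0.4968 -0.2747  0.0981] [-5.6912 -1.3028  6.2165] q~ 0.5903269088556057 18.675
[284 137   3   5  10] [285.4 138.7]
[290 142   8  11  46] [293.2826 147.3261]
[276 154   3   3   6] [277.1667 154.8333]
0 [[283.0, 118.0], [288.4, 124.2], [293.9, 130.6]]
0.4 [[285.9, 131.2], [291.1, 137.5], [296.6, 144.0]]
0.5 [[285.7, 134.7], [290.9, 141.0], [296.3, 147.6]]
0.6 [[285.1, 138.2], [290.3, 144.6], [295.6, 151.1]]
0.7 [[284.2, 141.7], [289.3, 148.1], [294.6, 154.7]]
[([401.6, 177.8], 0.83), ([305.6, 176.9], 0.76), ([443.8, 165.4], 0.75)]
[305.71388504 180.64088511]
```

Lever at about 0.59-0.60 by both arm pose and camera, and the carrier is still in place. Hold for over a second, then hand in.

Call:
{"fn": "move_arm", "kwargs": {"targets": "0 0 0 0 0;0 0 0 0 0;0 0 0 0 0;0 0 0 0 0;0 0 0 0 0"}}

```text
time: 19.4
position: [0.4968, -0.2747, 0.0981]
eef_rot: [-180.0, -0.1, -180.0]
wrist_force: [-5.9, -0.9, 6.9]
gripper_width: 0.0003
finger_force: 3.4
```

Call:
{"fn": "move_arm", "kwargs": {"targets": "0 0 0 0 0;0 0 0 0 0;0 0 0 0 0;0 0 0 0 0;0 0 0 0 0"}}

```text
time: 20.02
position: [0.4968, -0.2747, 0.0981]
eef_rot: [-180.0, -0.1, -180.0]
wrist_force: [-4.7, -0.3, 6.8]
gripper_width: -0.0001
finger_force: 3.4
```

```bash
python3 -c "
from h import *
s=env.get_state();print(s['position'],s['wrist_force'],s['time'])
print(env.finish_job())"
```

```text
[ 0.49675769 -0.27467109  0.09807419] [-4.6683721  -0.28272701  6.83667982] 20.025
the job is handed in; nothing more can be done
None
```

I handed the job in at 20.0 s with the carrier hanging at the red ring and the arm holding the lever at about 0.59 rad (third notch) with roughly 7 N; `finish_job()` returned no verdict, so I can't confirm it passed.

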